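Tip the clips out of a lidded tilt bin

ROBOT

A 6-joint arm with a two-finger parallel gripper is mounted at the origin on a cart in front of the work surface, level with it; the furniture and walls round the work are solid. World frame = base frame: x ahead of the robot, y to its left, z up, the work surface at z = 0. Lengths are in m, angles in rad, forces in N, time in s.
With the tool pointing down it reaches from about 0.375 to 0.9 m from the base axis. Payload 3.1 kg.
Tool frame: the origin (TCP) lies at the very end of the fingers, on their centre line; the grasp point (between the pads) lies 19 mm behind it; z points along the fingers, y is the line along which they close (so a half turn about z gives the same grasp; the last joint's range is limited). The gripper opens to 87 mm and grips with 3 to 60 N. Pads are 19 mm wide; open, the fingers measure 117 mm over their backs; the gripper's body (75 mm by 190 mm) begins 51 mm behind the grasp point.
Start: joints at [-1.304, 0.527, 1.433, -0, 1.181, -0.178], TCP at [0.269, -0.564, 0.223] pointing down, gripper open.
Joint ranges: [-3.08, 3.08], [-0.75, 2.2], [0.22, 2.44], [-1.43, 4.57], [0, 2.65], [-2.85, 2.85]. Speed limits (rad/s): [2.79, 2.79, 3.14, 3.14, 3.14, 3.14].

INTERFACE

Orientations are given as a unit quaternion [x, y, z, w].
In Python, from rig import status, viewer, robot gives the robot as it stands.
- The arm moves only by the tool arm_command, never from a script. Its arguments are lists of equal length, an entry for each row: "delta_rot": the turn, a rotation vector about the tool's x, y, z in degrees, a list of three; "delta_pos": the shift along the tool's x, y, z in m, a list of three; "gripper": the closure, from -1 (fully open) to 1 (shut). In form: {"delta_rot": [[rx, ry, rz], ...], "delta_pos": [[dx, dy, dz], ...], "gripper": [gripper, ...]}. A call has 1 to 12 rows; each row is the pose to reach, as a shift and turn from the pose commanded when the call began, along the tool's axes at that moment; what a row does not reach only later rows make up. A row lasts 1/12 s, in which the tool goes at most 41.7 mm and 7.16 degrees, less where a joint would pass 70% of its speed; a pose out of reach is approached as far as the arm can. A call with a gripper value outside its range is refused whole. The fingers move at their own pace and stop on an object; "grip_force" is the grip in N (left out, the last holds). Time passes only in rows, so rows that repeat a pose let the fingers close. It gives the time, the measured TCP pose, the force, the opening and the grip force at its end, in the units of the state.
- status.get_obs(): the state, without advancing time (a new reading comes with each control period).
- viewer.camera(name): name is "side" or "top"; returns a dict with "pixels" (480x640x3 uint8, blue, green, red), "fx", "fy", "cx", "cy" (pixels), "pose" (4x4, takes a point from camera to world coordinates). Camera axes: x right, y down, z forward; pixel columns grow to the right and rows downward; lengths in m; the calibration is good to about 2 mm. A picture is of the moment at which its call begins. There is no depth.
- robot.hand_in(): hands the job in; it is judged then, once.
The state is a dict: "time": time; "q": joint angles; "joint_velocities": joint speeds; "joint_torque": joint torques, N m; "position": TCP position; "tool_rot": TCP orientation; "ft_force": force on the tool from outside, world axes, zero at the start; "moment": the same for the moment, N m; "grip_width": finger opening in m; "grip_force": force on a finger pad.
Only numpy, scipy, OpenCV 4.12 (cv2) and the standard library are available. Lean on these libraries where they do the work, as an engineer would, in place of code of your own. Each camera call takes 0.05 s, during which the arm holds its last target. There are 200 camera calls.

TASK

Empty the blue tilt bin into the steel tray in front of it: swing the white lid all the way back until its spring holds it open, and only then tip the bin fully forward with the red-handled lever at its side, so that both tube clips drop into the tray. Then swing the empty bin back level on its rests and shut the lid again. Do not touch the clips with the gripper, and leave the tray, the brown bottle, the beaker and the conical flask where they stand.

Things in the scene. Friction and masses are not known exactly. Their poses are not given: they have to be found in the camera images.
- stand: Aluminium stand fixed to the counter; origin at counter height straight below the middle of the bin's pivot axis. Its -x axis is the way the bin pours (towards the tray), +x points to the bin's back, z up; the pivot axis runs along its y. The two upright cheeks stand at y = +-96 mm, 110 mm high (rounded tops to 128 mm). In use it points its -x axis roughly to the robot's left, the lever side (-y) being nearest the robot.
- pivot (a point): Middle of the bin's pivot axis, 110 mm above the stand's origin (directions as for the stand).
- bin (a joint): Tipping angle of the blue bin about the pivot axis: 0 = level on its rubber rests (stop), grows as it tips forward (to the stand's -x), stop at 1.8 rad. Friction of 0.32 Nm keeps it wherever it is left. The bin is 176 mm wide (stand y), 120 mm deep at the mouth, 65 mm high with a sloped front; level, its top is 155 mm and its inner floor 95 mm above the counter. Tipped to the stop, its lip is about 49 mm above the counter.
- lever_bar (a point): Middle of the graspable or pushable length of the lever's red handle: a round bar 12 mm thick lying along the stand's y, reaching from y = -110 to -176 mm, this point at y = -155 mm. It is rigid with the bin and circles the pivot axis at 130 mm radius: bin level it is 99 mm behind (+x) and 84 mm above the pivot; bin fully tipped it is 104 mm in front (-x) and 78 mm above. The lever's steel arm lies at y = -105 to -111 mm. Nothing else lies within 25 mm of this point.
- lid (a joint): Angle of the white lid against the bin: 0 = shut, grows as it swings up and back, stop at 2.35 rad. An over-centre spring pulls it shut below about 1.75 rad and back to the stop above that (about 0.1 Nm; the lid weighs 60 g, hinge damped 0.05 Nms/rad), and holds it there when the bin is tipped. Left short of that point it falls shut by itself. The spring sits on the lid's far (+y) side.
- lid_hinge (a point): Middle of the lid's hinge axis, which runs along the stand's y at the bin's top back edge: with the bin level 70 mm behind (+x) and 50 mm above the pivot. It moves with the bin.
- lid_bar (a point): Middle of the lid's red pull bar: round, 12 mm thick, 84 mm long along the stand's y, held on two arms (64 mm apart) in front of and above the lid's front edge. It circles the hinge at 154 mm radius: lid shut it is 151 mm in front (-x) of the hinge and 30 mm above it, 190 mm above the counter. Between bar and the lid's front edge lie about 25 mm horizontally and 27 mm vertically; the lid is a flat plate 126 mm long, 180 mm wide, 6 mm thick.
- tray: Loose open steel tray, 200 (its x) x 180 (its y) x 25 mm high, walls 3 mm, 0.6 kg, on the counter below the bin's mouth; origin at the centre of its underside.
- clip_a_mid (a point): Centre of the first white tube clip, 38 x 76 x 20 mm, about 40 g, lying in the shut bin at the start.
- clip_b_mid (a point): Centre of the second white tube clip, the same.
- bottle: Bystander: brown bottle with black cap, 50 mm across, 92 mm high, origin at the centre of its underside.
- beaker: Bystander: clear beaker, 72 mm across, 92 mm high, origin at the centre of its underside.
- flask: Bystander: conical flask, 62 mm across, 103 mm high, origin at the centre of its underside.

How it is judged:
On the way, in this order (a step that is already met when the one before it is completed fails the run):
1. the lid is swung fully back, past its over-centre point, with the bin still level (value of joint lid above 2.15 rad and value of joint bin below 0.15 rad), for 0.2 s.
2. the bin is tipped forward and both clips have dropped into the tray (value of joint bin above 1.4 rad and x of clip_a_mid in the frame of tray between -0.1 and 0.1 m and y of clip_a_mid in the frame of tray between -0.09 and 0.09 m and z of clip_a_mid in the frame of tray between 0 and 0.05 m and x of clip_b_mid in the frame of tray between -0.1 and 0.1 m and y of clip_b_mid in the frame of tray between -0.09 and 0.09 m and z of clip_b_mid in the frame of tray between 0 and 0.05 m), for 0.2 s.
3. the bin is back level on its rests (value of joint bin below 0.08 rad), for 0.2 s.
4. the lid is shut (value of joint lid below 0.08 rad), for 0.2 s.
At the end, for the whole second after the job is handed in: Both clips lie still in the tray (centres within its outline and less than 50 mm above its underside), the bin is level (within 0.08 rad), the lid is shut (within 0.08 rad), and the tray is within 30 mm of where it stood (x of clip_a_mid in the frame of tray between -0.1 and 0.1 m and y of clip_a_mid in the frame of tray between -0.09 and 0.09 m and z of clip_a_mid in the frame of tray between 0 and 0.05 m and x of clip_b_mid in the frame of tray between -0.1 and 0.1 m and y of clip_b_mid in the frame of tray between -0.09 and 0.09 m and z of clip_b_mid in the frame of tray between 0 and 0.05 m and value of joint each of bin, lid below 0.08 rad and distance of tray from where it was at the start of the episode below 0.03 m and linear speed of each of clip_a, clip_b below 0.03 m/s); the robot touches nothing.
It fails at once if the bin is tipped while its lid is not fully back (value of joint bin above 0.3 rad and value of joint lid below 1.9 rad).
It fails at once if the fingers touch a clip (contact force between the fingers and clip_a above 0.5 N or contact force between the fingers and clip_b above 0.5 N).
It fails at once if the tray is shoved more than 30 mm (distance of tray from where it was at the start of the episode above 0.03 m).
It fails at once if the brown bottle, the beaker or the conical flask is moved more than 30 mm or tipped over (distance of any of bottle, beaker, flask from where it was at the start of the episode above 0.03 m or angle between any of bottle, beaker, flask's own z axis and vertical above 0.5 rad).
It also fails if it takes over 72 s, if anything falls off the work surface, if the arm or the gripper's body presses on something with over 40 N, if the wrist force passes 120 N, or if a joint passes its speed limit or range.

## Working session

There is one attempt and no reset: what is moved stays moved. The work goes in short steps, Python scripts to look and compute and a tool call to move; the robot and the scene stay as the last step left them, time stands still between calls to the robot, and variables do not carry over. Pictures are saved under pics/ and viewed, at most 10 in all, crops included, and the job is handed in when it is done.

Besides the shell and the picture viewer there is one more tool, called after ">>>" as a command line: name --argument value ..., lists and objects as JSON in quotes. arm_command: Moves the arm, as the interface text tells. Its arguments: {"type":"object","properties":{"delta_rot":{"type":"array","items":{"type":"array","items":{"type":"number"}}},"delta_pos":{"type":"array","items":{"type":"array","items":{"type":"number"}}},"gripper":{"type":"array","items":{"type":"number"}},"grip_force":{"type":"number"}},"required":["delta_rot","delta_pos","gripper"]}

```bash
mkdir -p pics
python3 - <<'E'
from rig import status, viewer, robot
import cv2, numpy as np
s=status.get_obs(); print(s)
for n in("side","top"):
    c=viewer.camera(n); cv2.imwrite(f"pics/{n}0.png",c["pixels"]); print(n,c["fx"],c["fy"],c["cx"],c["cy"]); print(np.round(c["pose"],4).tolist())
E
```

```text
{'time': 0.0, 'q': array([-1.30450248e+00,  5.28456960e-01,  1.43392629e+00, -4.15588453e-05,
        1.18134790e+00, -1.78470215e-01]), 'joint_velocities': array([-0.00033114, -0.00065147,  0.00137846, -0.00136626,  0.0012911 ,
        0.00251501]), 'joint_torque': array([ 3.93608170e-04, -4.40040565e+01, -1.76592082e+01,  6.33374671e-02,
        5.82530466e-02, -1.66515920e-04]), 'position': array([ 0.26873939, -0.5634599 ,  0.22156964]), 'tool_rot': array([ 9.75372549e-01,  2.20561209e-01, -6.61340081e-05, -1.06737409e-03]), 'ft_force': array([-0.11068274, -0.12252771, -0.59681883]), 'moment': array([-0.00351897,  0.00018999,  0.01805506]), 'grip_force': 0.0, 'grip_width': 0.08686475683976769}
side 497.69898894351076 497.69898894351076 318.1433990905842 237.2061619255838
[[-0.9483, -0.178, 0.2628, 0.157], [-0.317, 0.5727, -0.756, 1.2639], [-0.0159, -0.8002, -0.5995, 1.0597], [0.0, 0.0, 0.0, 1.0]]
top 604.5015241758383 604.5015241758383 317.0093773995228 238.2812710981639
[[0.0268, -0.9989, 0.0376, 0.4772], [-0.9996, -0.027, -0.0055, 0.1017], [0.0065, -0.0374, -0.9993, 1.5943], [0.0, 0.0, 0.0, 1.0]]
```

View pics/side0.png

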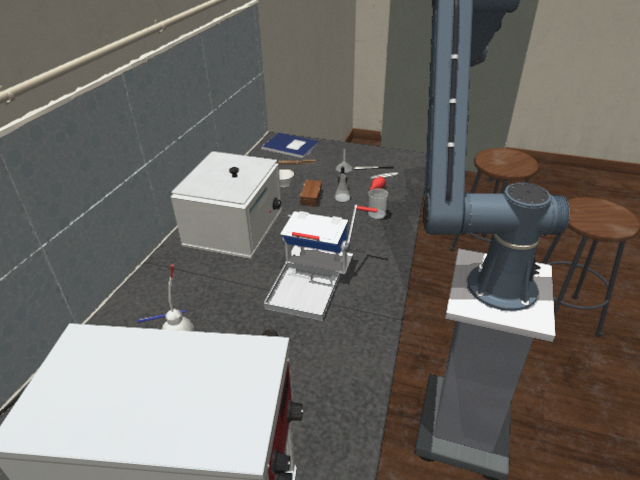

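View pics/top0.png

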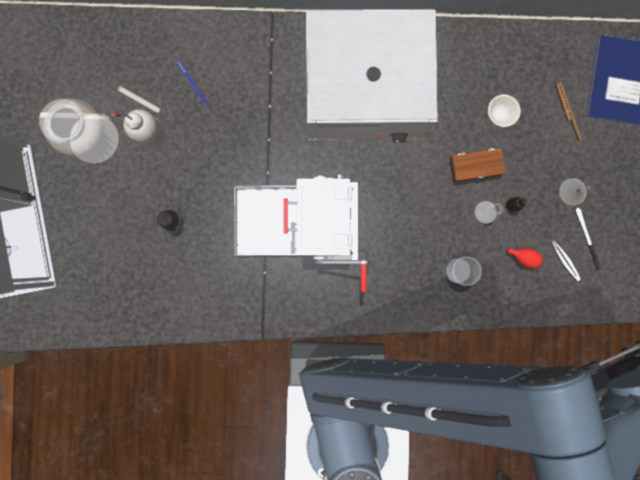

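The side view shows the bin at (316,235) with its lid bar at (305,237) and lever at (365,209). In the top view the lid bar is at (286,215), the lever bar at (363,277), the bottle near (169,219), the beaker near (463,270) and the flask near (487,211). I'll enlarge the bin.

```bash
cat > h.py <<'E'
import numpy as np
from rig import status, viewer
def ray(c,u,v,z):
    P=c["pose"]; d=P[:3,:3]@np.array([(u-c["cx"])/c["fx"],(v-c["cy"])/c["fy"],1]); o=P[:3,3]
    return o+d*(z-o[2])/d[2]
def proj(c,p):
    P=c["pose"]; q=P[:3,:3].T@(np.asarray(p)-P[:3,3]); return q[:2]/q[2]*c["fx"]+[c["cx"],c["cy"]]
E
python3 - <<'E'
from h import *
import cv2
c=viewer.camera("top"); i=c["pixels"]
cv2.imwrite("pics/t1.png",cv2.resize(i[170:310,220:380],None,fx=4,fy=4,interpolation=cv2.INTER_CUBIC))
hsv=cv2.cvtColor(i,cv2.COLOR_BGR2HSV)
m=((hsv[...,0]<8)|(hsv[...,0]>172))&(hsv[...,1]>150)&(hsv[...,2]>80)
for n,(u0,u1,v0,v1),z in(("lid",(275,300,190,240),.196),("lev",(355,375,255,305),.200)):
    mm=np.zeros_like(m);mm[v0:v1,u0:u1]=m[v0:v1,u0:u1]
    r=cv2.minAreaRect(np.argwhere(mm)[:,::-1].astype(np.float32)); print(n,r)
    b=cv2.boxPoints(r); print([np.round(ray(c,*p,z),4).tolist() for p in b], ray(c,*r[0],z))
for n,p,z in(("bottle",(169,219),.092),("beaker",(463,270),.092),("flask",(487,211),.1),("tray00",(235,187),.025),("tray01",(235,255),.025)):print(n,ray(c,*p,z).round(3))
E
```

```text
lid ((0.0, 0.0), (0.0, 0.0), 0.0)
[[1.0678, 0.8509, 0.196], [1.0678, 0.8509, 0.196], [1.0678, 0.8509, 0.196], [1.0678, 0.8509, 0.196]] [1.06776662 0.85086484 0.196     ]
lev ((363.0, 278.0), (26.0, 4.0), 90.0)
[[0.4707, -0.0091, 0.2], [0.4709, -0.0183, 0.2], [0.4112, -0.0197, 0.2], [0.4109, -0.0105, 0.2]] [ 0.4409077 -0.0143855  0.2      ]
bottle [0.572 0.462 0.092]
beaker [ 0.465 -0.272  0.092]
flask [ 0.612 -0.327  0.1  ]
tray00 [0.664 0.31  0.025]
tray01 [0.487 0.304 0.025]
```

View pics/t1.png

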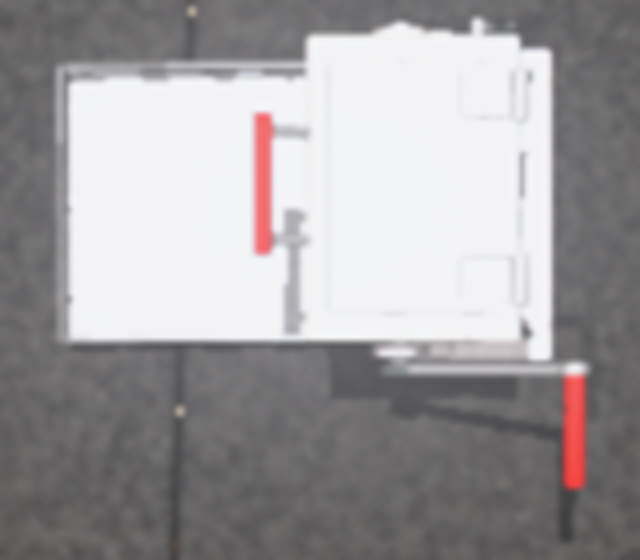

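Run:
```python
from h import *
c=viewer.camera("top")
L=ray(c,263/4+219.9,183.5/4+169.9,.194); V=ray(c,575/4+219.9,430/4+169.9,.198)
print(L,V)
# stand coords
a=np.array([-81,0.]);b=np.array([99,-143.])
d=(V-L)[:2]*1000; e=b-a
th=np.arctan2(d[1],d[0])-np.arctan2(e[1],e[0]); print("yaw",np.degrees(th),np.linalg.norm(d),np.linalg.norm(e))
R=np.array([[np.cos(th),-np.sin(th)],[np.sin(th),np.cos(th)]])
o=((L+V)[:2]/2)-R@((a+b)/2000); print("origin",o)
w=lambda x,y,z:[*(o+R@[x/1e3,y/1e3]),z/1e3]
s=viewer.camera("side")
for n,p in dict(lidbar=(-81,0,190),lever=(99,-155,194),hinge=(70,0,160),lidopen=(70-154*np.cos(2.35+.196),0,160+154*np.sin(2.35+.196)),levtip=(-104,-155,188)).items():
  print(n,np.round(w(*p),4),proj(c,w(*p)).round(1),proj(s,w(*p)).round(1))
print("Rx,Ry",R)
```

```text
[0.58008266 0.16808932 0.194     ] [ 0.44227702 -0.01601883  0.198     ]
yaw -88.34980090474617 229.97001180115822 229.88910370002316
origin [0.58239101 0.08709053]
lidbar [0.5801 0.1681 0.19  ] [285.7 215.9] [304.6 234.9]
lever [ 0.4303 -0.0163  0.194 ] [363.5 282.5] [369.4 208.8]
hinge [0.5844 0.0171 0.16  ] [349.8 216.8] [319.5 215.3]
lidopen [ 0.5881 -0.1103  0.2464] [409.1 213.8] [330.2 172.6]
levtip [0.4245 0.1866 0.188 ] [275.9 282.6] [354.2 248.9]
Rx,Ry [[ 0.02879743  0.99958527]
 [-0.99958527  0.02879743]]
```

>>> arm_command --delta_rot '[[0,0,0],[0,0,0],[0,0,12],[0,0,24],[0,0,24],[0,0,24],[0,0,24],[0,0,24],[0,0,24],[0,0,24],[0,0,24],[0,0,24]]' --delta_pos '[[0,0,-0.04],[0,0,-0.08],[0.03,-0.026,-0.08],[0.06,-0.053,-0.08],[0.09,-0.08,-0.08],[0.12,-0.106,-0.08],[0.15,-0.132,-0.08],[0.18,-0.159,-0.08],[0.21,-0.185,-0.08],[0.24,-0.212,-0.08],[0.27,-0.238,-0.08],[0.3,-0.265,-0.08]]' --gripper '[0.3,0.3,0.3,0.3,0.3,0.3,0.3,0.3,0.3,0.3,0.3,0.3]' --grip_force 12

```text
time: 1.25
position: [0.4261, -0.1941, 0.3027]
tool_rot: [1.0, 0.013, 0.0, 0.0]
ft_force: [1.0, -1.0, 0.2]
grip_width: 0.0311
grip_force: 0.0
```

>>> arm_command --delta_rot '[[0,0,0],[0,0,0],[0,0,0],[0,0,0],[0,0,0],[0,0,0],[0,0,0],[0,0,0],[0,0,0],[0,0,0],[0,0,0],[0,0,0]]' --delta_pos '[[0.016,-0.036,0],[0.033,-0.072,0],[0.049,-0.107,0],[0.065,-0.143,0],[0.082,-0.179,0],[0.098,-0.215,0],[0.114,-0.25,0],[0.13,-0.286,0.0],[0.147,-0.322,0.02],[0.163,-0.358,0.04],[0.163,-0.358,0.06],[0.163,-0.358,0.06]]' --gripper '[0.3,0.3,0.3,0.3,0.3,0.3,0.3,0.3,0.3,0.3,0.3,0.3]'

```text
time: 2.25
position: [0.5767, 0.1684, 0.2378]
tool_rot: [1.0, 0.015, -0.005, 0.0]
ft_force: [-1.3, -2.1, -0.6]
grip_width: 0.03
grip_force: 0.0
```

Run:
```python
from h import *
import cv2
s=status.get_obs();print(s["position"],s["q"].round(2))
a=viewer.camera("side");i=a["pixels"][150:310,220:420];b=viewer.camera("top")["pixels"][150:310,220:420]
cv2.imwrite("pics/c2.png",cv2.resize(np.vstack([i,b])[:,:],None,fx=1.85,fy=1.85))
cv2.imwrite("pics/c2.png",cv2.resize(np.hstack([i,b]),None,fx=2,fy=2,interpolation=cv2.INTER_CUBIC))
```

```text
[0.57669683 0.16836811 0.23777568] [0.1  0.48 1.47 0.   1.2  1.64]
```

View pics/c2.png

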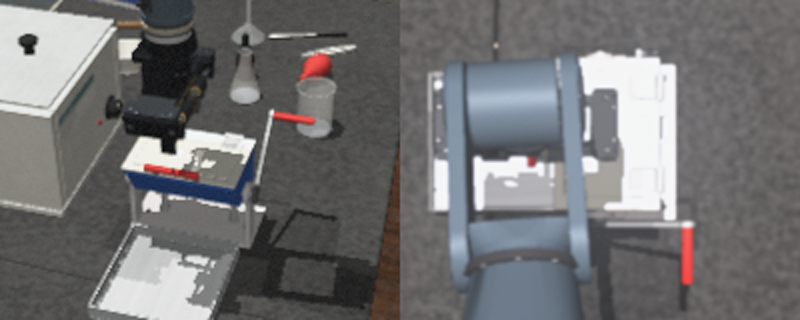

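The gripper is over the lid bar, with its fingers at about (168,148) in the left half and the bar at (170,172). I'll lower it and grip.

>>> arm_command --delta_rot '[[0,0,0],[0,0,0],[0,0,0],[0,0,0],[0,0,0],[0,0,0],[0,0,0],[0,0,0],[0,0,0],[0,0,0]]' --delta_pos '[[0,0,0.02],[0,0,0.04],[0,0,0.055],[0,0,0.064],[0,0,0.064],[0,0,0.064],[0,0,0.064],[0,0,0.064],[0,0,0.064],[0,0,0.064]]' --gripper '[0.3,0.3,0.3,0.3,0.3,1,1,1,1,1]'

```text
time: 3.18
position: [0.5804, 0.1693, 0.1801]
tool_rot: [1.0, 0.012, 0.002, -0.003]
ft_force: [-0.3, 6.9, 1.5]
grip_width: 0.0115
grip_force: 12.0
```

Run:
```python
import numpy as np
def tab(x0,z0,r,a0,sgn,n):
  for k in n: 
    a=a0+k; print(round(k,2),(round(-r*np.cos(a)+r*np.cos(a0),3),round(-r*np.sin(a)+r*np.sin(a0),3)),end=' ')
  print()
print("lid dy,dz");tab(0,0,.154,.196,1,np.linspace(0,2.35,25))
# lever: angle from +x 40.3deg growing toward -x
a0=np.arctan2(84,99)
for k in np.linspace(0,1.8,25): print(round(k,3),(round(.13*(np.cos(a0+k)-np.cos(a0)),3),round(-.13*(np.sin(a0+k)-np.sin(a0)),3)),end=' ')
```

```text
lid dy,dz
0.0 (np.float64(0.0), np.float64(0.0)) 0.1 (np.float64(0.004), np.float64(-0.015)) 0.2 (np.float64(0.009), np.float64(-0.029)) 0.29 (np.float64(0.015), np.float64(-0.042)) 0.39 (np.float64(0.023), np.float64(-0.055)) 0.49 (np.float64(0.032), np.float64(-0.068)) 0.59 (np.float64(0.042), np.float64(-0.079)) 0.69 (np.float64(0.053), np.float64(-0.089)) 0.78 (np.float64(0.065), np.float64(-0.098)) 0.88 (np.float64(0.078), np.float64(-0.106)) 0.98 (np.float64(0.092), np.float64(-0.112)) 1.08 (np.float64(0.106), np.float64(-0.117)) 1.18 (np.float64(0.12), np.float64(-0.121)) 1.27 (np.float64(0.135), np.float64(-0.123)) 1.37 (np.float64(0.15), np.float64(-0.124)) 1.47 (np.float64(0.165), np.float64(-0.123)) 1.57 (np.float64(0.18), np.float64(-0.121)) 1.66 (np.float64(0.195), np.float64(-0.118)) 1.76 (np.float64(0.209), np.float64(-0.113)) 1.86 (np.float64(0.223), np.float64(-0.106)) 1.96 (np.float64(0.236), np.float64(-0.099)) 2.06 (np.float64(0.248), np.float64(-0.09)) 2.15 (np.float64(0.259), np.float64(-0.08)) 2.25 (np.float64(0.269), np.float64(-0.068)) 2.35 (np.float64(0.279)
[... 469 characters left out ...]
-0.043)) 0.75 (np.float64(-0.084), np.float64(-0.045)) 0.825 (np.float64(-0.094), np.float64(-0.046)) 0.9 (np.float64(-0.103), np.float64(-0.046)) 0.975 (np.float64(-0.113), np.float64(-0.045)) 1.05 (np.float64(-0.123), np.float64(-0.044)) 1.125 (np.float64(-0.132), np.float64(-0.042)) 1.2 (np.float64(-0.142), np.float64(-0.039)) 1.275 (np.float64(-0.151), np.float64(-0.035)) 1.35 (np.float64(-0.159), np.float64(-0.031)) 1.425 (np.float64(-0.168), np.float64(-0.026)) 1.5 (np.float64(-0.176), np.float64(-0.021)) 1.575 (np.float64(-0.184), np.float64(-0.015)) 1.65 (np.float64(-0.191), np.float64(-0.008)) 1.725 (np.float64(-0.197), np.float64(-0.001)) 1.8 (np.float64(-0.204), np.float64(0.007))
```

>>> arm_command --delta_rot '[[0,0,0],[0,0,0],[0,0,0],[0,0,0],[0,0,0],[0,0,0],[0,0,0],[0,0,0],[0,0,0],[0,0,0],[0,0,0],[0,0,0]]' --delta_pos '[[0.0,0.004,-0.015],[0,0.009,-0.029],[0,0.015,-0.042],[0,0.023,-0.055],[0,0.032,-0.068],[0,0.042,-0.079],[0,0.053,-0.089],[0,0.065,-0.098],[0,0.078,-0.106],[0,0.092,-0.112],[0,0.106,-0.117],[0,0.12,-0.121]]' --gripper '[1,1,1,1,1,1,1,1,1,1,1,1]'

```text
time: 4.18
position: [0.5837, 0.0468, 0.3023]
tool_rot: [1.0, 0.013, 0.003, -0.001]
ft_force: [1.4, 2.8, 1.5]
grip_width: 0.0116
grip_force: 12.0
```

>>> arm_command --delta_rot '[[0,0,0],[0,0,0],[0,0,0],[0,0,0],[0,0,0],[0,0,0],[0,0,0],[0,0,0],[0,0,0],[0,0,0],[0,0,0],[0,0,0]]' --delta_pos '[[0.0,0.015,-0.002],[0,0.03,-0.003],[0,0.045,-0.002],[0,0.06,0.0],[0,0.075,0.003],[0,0.089,0.008],[0,0.103,0.015],[0,0.116,0.022],[0,0.128,0.031],[0,0.139,0.041],[0,0.149,0.053],[0,0.157,0.063]]' --gripper '[1,1,1,1,1,1,1,1,1,1,1,1]'

```text
time: 5.18
position: [0.5865, -0.1099, 0.2355]
tool_rot: [1.0, 0.012, -0.0, -0.002]
ft_force: [0.1, 22.4, 17.4]
grip_width: 0.0112
grip_force: 12.0
```

>>> arm_command --delta_rot '[[0,0,0],[0,0,0],[0,0,0],[0,0,0],[0,0,0],[0,0,0],[0,0,0],[0,0,0],[0,0,0],[0,0,0],[0,0,0],[0,0,0]]' --delta_pos '[[0.0,0.0,0],[0,0,0],[0,0,0],[0,0,-0.03],[0,0,-0.06],[0,0,-0.085],[-0.03,-0.02,-0.085],[-0.06,-0.038,-0.085],[-0.09,-0.057,-0.085],[-0.12,-0.076,-0.085],[-0.155,-0.098,-0.085],[-0.155,-0.098,-0.07]]' --gripper '[0.35,0.35,0.35,0.35,0.35,0.35,0.35,0.35,0.35,0.35,0.35,0.35]' --grip_force 25

```text
time: 6.18
position: [0.4227, -0.0134, 0.308]
tool_rot: [1.0, 0.015, -0.001, -0.0]
ft_force: [-0.1, 0.1, -0.4]
grip_width: 0.0283
grip_force: 0.0
```

Run:
```python
from h import *
import cv2
s=status.get_obs();print(s["position"],s["q"].round(2))
i=viewer.camera("side")["pixels"][130:330,220:420];b=viewer.camera("top")["pixels"][150:350,240:440]
cv2.imwrite("pics/c3.png",cv2.resize(np.hstack([i,b]),None,fx=2,fy=2,interpolation=cv2.INTER_CUBIC))
```

```text
[ 0.42272735 -0.0133865   0.30798552] [-0.3   0.14  1.79 -0.    1.22  1.24]
```

View pics/c3.png

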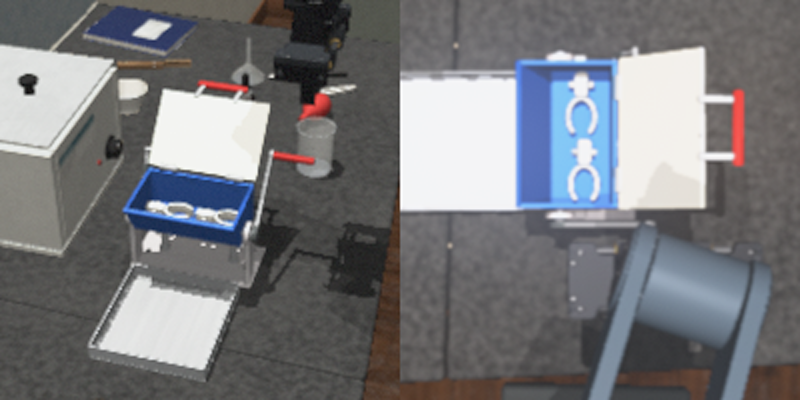

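The lid stays back, with its bar at about (222,86) left and (738,128) right, and both clips lie in the bin at (582,105) and (583,170). I'll lower onto the lever and grip it.

>>> arm_command --delta_rot '[[0,0,0],[0,0,0],[0,0,0],[0,0,0],[0,0,0],[0,0,0],[0,0,0],[0,0,0],[0,0,0],[0,0,0],[0,0,0],[0,0,0]]' --delta_pos '[[0.003,0.003,0.03],[0.003,0.003,0.06],[0.003,0.003,0.08],[0.003,0.003,0.1],[0.003,0.003,0.12],[0.003,0.003,0.13],[0.003,0.003,0.13],[0.003,0.003,0.13],[0.003,0.003,0.13],[0.003,0.003,0.13],[0.003,0.003,0.13],[0.003,0.003,0.13]]' --gripper '[0.2,0.2,0.2,0.2,0.2,0.2,0.2,1,1,1,1,1]'

```text
time: 7.28
position: [0.4332, -0.0152, 0.1773]
tool_rot: [1.0, 0.01, 0.002, -0.005]
ft_force: [4.5, 16.7, 1.0]
grip_width: 0.0111
grip_force: 25.0
```

>>> arm_command --delta_rot '[[0,0,0],[0,0,0],[0,0,0],[0,0,0],[0,0,0],[0,0,0],[0,0,0],[0,0,0],[0,0,0],[0,0,0],[0,0,0],[0,0,0]]' --delta_pos '[[0,-0.007,-0.007],[0,-0.014,-0.014],[0,-0.021,-0.02],[0,-0.029,-0.026],[0,-0.038,-0.03],[0,-0.046,-0.035],[0,-0.056,-0.038],[0,-0.065,-0.041],[0,-0.074,-0.043],[0,-0.084,-0.045],[0,-0.094,-0.046],[0,-0.103,-0.046]]' --gripper '[1,1,1,1,1,1,1,1,1,1,1,1]'

```text
time: 8.28
position: [0.4308, 0.0827, 0.2247]
tool_rot: [1.0, 0.013, 0.002, 0.002]
ft_force: [1.1, -5.3, 4.4]
grip_width: 0.0109
grip_force: 25.0
```

>>> arm_command --delta_rot '[[0,0,0],[0,0,0],[0,0,0],[0,0,0],[0,0,0],[0,0,0],[0,0,0],[0,0,0],[0,0,0],[0,0,0],[0,0,0],[0,0,0]]' --delta_pos '[[0,-0.01,0.001],[0,-0.02,0.002],[0,-0.029,0.004],[0,-0.039,0.007],[0,-0.048,0.011],[0,-0.056,0.015],[0,-0.065,0.02],[0,-0.073,0.025],[0,-0.081,0.031],[0,-0.088,0.038],[0,-0.096,0.045],[0,-0.102,0.053]]' --gripper '[1,1,1,1,1,1,1,1,1,1,1,1]'

```text
time: 9.28
position: [0.4279, 0.1867, 0.1697]
tool_rot: [1.0, 0.013, 0.001, -0.001]
ft_force: [1.8, 1.4, 4.6]
grip_width: 0.0106
grip_force: 25.1
```

Run:
```python
from h import *
import cv2
s=status.get_obs();print(s["position"],s["q"].round(2))
i=viewer.camera("side")["pixels"][130:330,220:420];b=viewer.camera("top")["pixels"][150:350,220:420]
cv2.imwrite("pics/c4.png",cv2.resize(np.hstack([i,b]),None,fx=2,fy=2,interpolation=cv2.INTER_CUBIC))
```

```text
[0.42794292 0.18667443 0.16972438] [0.17 0.4  1.88 0.   0.86 1.72]
```

View pics/c4.png

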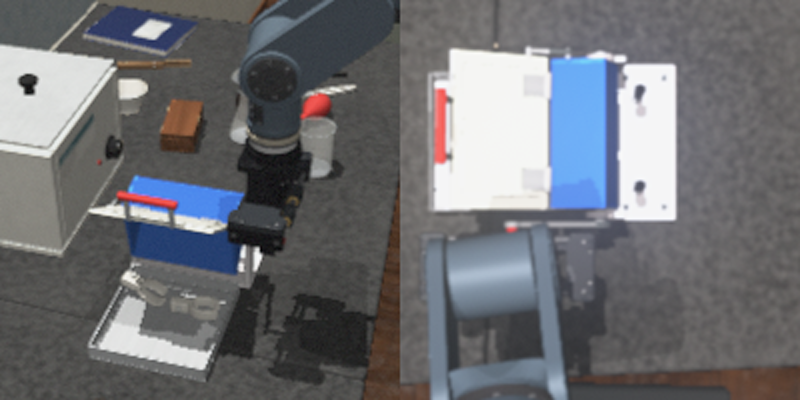

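The bin is fully tipped. The clips show near (145,288) and (200,303) in the tray, and the left one may be leaning on the tray's rim. I'll wait briefly and look closer.

>>> arm_command --delta_rot '[[0,0,0],[0,0,0],[0,0,0],[0,0,0],[0,0,0],[0,0,0]]' --delta_pos '[[0,0,0],[0,0,0],[0,0,0],[0,0,0],[0,0,0],[0,0,0]]' --gripper '[1,1,1,1,1,1]'

```text
time: 9.88
position: [0.4279, 0.1871, 0.1691]
tool_rot: [1.0, 0.012, 0.001, -0.002]
ft_force: [3.4, 4.9, -0.8]
grip_width: 0.0107
grip_force: 25.1
```

Run:
```python
from h import *
import cv2
i=viewer.camera("side")["pixels"][225:325,255:365]
cv2.imwrite("pics/c5.png",cv2.resize(i,None,fx=6,fy=6,interpolation=cv2.INTER_CUBIC))
```

```text
(no output)
```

View pics/c5.png

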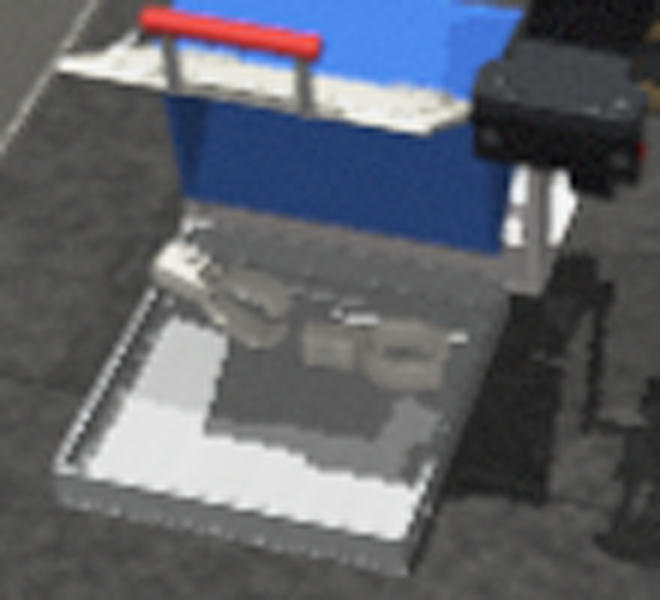

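Run:
```python
from h import *
s=viewer.camera("side")
for n,u,v,z in(("A",225,297,.028),("Ahead",180,265,.04),("B",380,350,.012),("rimL",60,465,.025),("rimR",410,555,.025),("rimBackL",155,290,.025),("rimBackR",505,285,.025)):
  print(n,ray(s,u/6+255-.4,v/6+225-.4,z).round(3))
```

```text
A [0.626 0.171 0.028]
Ahead [0.653 0.167 0.04 ]
B [0.541 0.169 0.012]
rimL [0.661 0.31  0.025]
rimR [0.477 0.316 0.025]
rimBackL [0.665 0.174 0.025]
rimBackR [0.49  0.114 0.025]
```

Clip A's centre is about 38 mm inside the far wall and low, and B lies flat, so both are in the tray. I'll swing the bin back.

>>> arm_command --delta_rot '[[0,0,0],[0,0,0],[0,0,0],[0,0,0],[0,0,0],[0,0,0],[0,0,0],[0,0,0],[0,0,0],[0,0,0],[0,0,0],[0,0,0]]' --delta_pos '[[0,0.006,-0.008],[0,0.014,-0.015],[0,0.021,-0.022],[0,0.029,-0.028],[0,0.037,-0.033],[0,0.046,-0.038],[0,0.054,-0.042],[0,0.063,-0.046],[0,0.073,-0.049],[0,0.082,-0.051],[0,0.092,-0.052],[0,0.102,-0.053]]' --gripper '[1,1,1,1,1,1,1,1,1,1,1,1]'

```text
time: 10.98
position: [0.4301, 0.0849, 0.2226]
tool_rot: [1.0, 0.012, 0.001, -0.002]
ft_force: [3.7, 3.5, -0.5]
grip_width: 0.0108
grip_force: 25.0
```

>>> arm_command --delta_rot '[[0,0,0],[0,0,0],[0,0,0],[0,0,0],[0,0,0],[0,0,0],[0,0,0],[0,0,0],[0,0,0],[0,0,0],[0,0,0],[0,0,0]]' --delta_pos '[[0,0.009,0.0],[0,0.019,0.001],[0,0.029,0.003],[0,0.038,0.005],[0,0.047,0.008],[0,0.057,0.011],[0,0.065,0.016],[0,0.074,0.02],[0,0.082,0.026],[0,0.089,0.032],[0,0.096,0.039],[0,0.104,0.047]]' --gripper '[1,1,1,1,1,1,1,1,1,1,1,1]'

```text
time: 11.98
position: [0.4307, -0.0158, 0.1756]
tool_rot: [1.0, 0.009, -0.002, -0.007]
ft_force: [1.0, 44.7, 38.9]
grip_width: 0.0111
grip_force: 25.0
```

>>> arm_command --delta_rot '[[0,0,0],[0,0,0],[0,0,0],[0,0,0],[0,0,0],[0,0,0],[0,0,0],[0,0,0],[0,0,0],[0,0,0],[0,0,0],[0,0,0]]' --delta_pos '[[0,0,0],[0,-0.002,-0.001],[0,-0.002,-0.001],[0,-0.002,-0.001],[0,-0.002,-0.04],[0,-0.002,-0.08],[0,-0.002,-0.115],[0,-0.002,-0.147],[0.025,0.015,-0.147],[0.05,0.03,-0.147],[0.075,0.045,-0.147],[0.1,0.06,-0.147]]' --gripper '[1,1,0.3,0.3,0.3,0.3,0.3,0.3,0.3,0.3,0.3,0.3]' --grip_force 12

```text
time: 12.98
position: [0.5327, -0.0799, 0.3217]
tool_rot: [1.0, 0.013, -0.002, 0.001]
ft_force: [0.0, 0.4, -0.0]
grip_width: 0.0306
grip_force: 0.0
```

Run:
```python
from h import *
import cv2
s=status.get_obs();print(s["position"],s["q"].round(2))
i=viewer.camera("side")["pixels"][130:330,220:420];b=viewer.camera("top")["pixels"][150:350,220:420]
cv2.imwrite("pics/c6.png",cv2.resize(np.hstack([i,b]),None,fx=2,fy=2,interpolation=cv2.INTER_CUBIC))
```

```text
[ 0.53269338 -0.07990132  0.32169326] [-0.35  0.31  1.52 -0.    1.32  1.19]
```

View pics/c6.png

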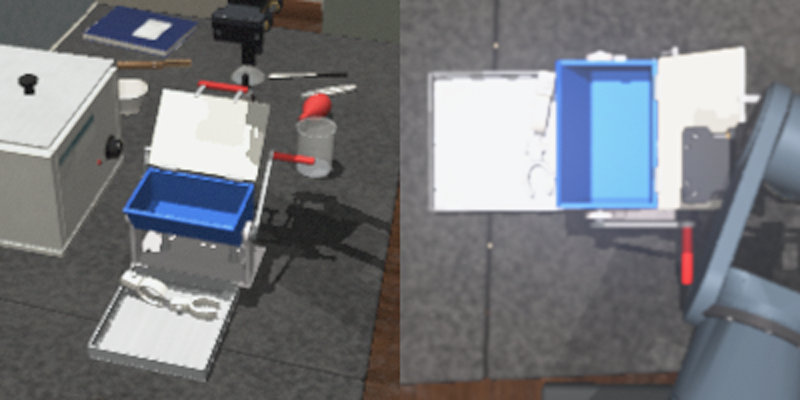

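The bin is back level and empty, the lid still open, and both clips lie in the tray near (150,290) and (195,302). I'll fetch the lid bar again.

>>> arm_command --delta_rot '[[0,0,0],[0,0,0],[0,0,0],[0,0,0],[0,0,0],[0,0,0],[0,0,0],[0,0,0],[0,0,0],[0,0,0],[0,0,0],[0,0,0]]' --delta_pos '[[0.025,0.015,0],[0.051,0.033,0],[0.051,0.033,0],[0.051,0.033,0.03],[0.051,0.033,0.055],[0.051,0.033,0.075],[0.051,0.033,0.084],[0.051,0.033,0.084],[0.051,0.033,0.084],[0.051,0.033,0.084],[0.051,0.033,0.084],[0.051,0.033,0.084]]' --gripper '[0.4,0.4,0.4,0.4,0.4,0.4,0.4,0.4,1,1,1,1]'

```text
time: 14.08
position: [0.5862, -0.1091, 0.2401]
tool_rot: [1.0, 0.013, 0.001, -0.0]
ft_force: [-0.5, 2.9, 1.9]
grip_width: 0.0111
grip_force: 12.0
```

>>> arm_command --delta_rot '[[0,0,0],[0,0,0],[0,0,0],[0,0,0],[0,0,0],[0,0,0],[0,0,0],[0,0,0],[0,0,0],[0,0,0],[0,0,0],[0,0,0]]' --delta_pos '[[0,-0.01,-0.012],[0,-0.02,-0.024],[0,-0.031,-0.034],[0,-0.043,-0.043],[0,-0.056,-0.05],[0,-0.07,-0.057],[0,-0.084,-0.062],[0,-0.099,-0.065],[0,-0.114,-0.067],[0,-0.129,-0.068],[0,-0.144,-0.067],[0,-0.159,-0.065]]' --gripper '[1,1,1,1,1,1,1,1,1,1,1,1]'

```text
time: 15.08
position: [0.5813, 0.0523, 0.3034]
tool_rot: [1.0, 0.013, 0.0, -0.001]
ft_force: [4.1, -0.3, -1.5]
grip_width: 0.0116
grip_force: 12.0
```

>>> arm_command --delta_rot '[[0,0,0],[0,0,0],[0,0,0],[0,0,0],[0,0,0],[0,0,0],[0,0,0],[0,0,0],[0,0,0],[0,0,0],[0,0,0],[0,0,0]]' --delta_pos '[[0,-0.014,0.004],[0,-0.028,0.009],[0,-0.042,0.015],[0,-0.055,0.023],[0,-0.067,0.032],[0,-0.078,0.042],[0,-0.088,0.053],[0,-0.097,0.066],[0,-0.105,0.079],[0,-0.111,0.092],[0,-0.116,0.106],[0,-0.12,0.12]]' --gripper '[1,1,1,1,1,1,1,1,1,1,1,1]'

```text
time: 16.08
position: [0.5776, 0.1697, 0.1819]
tool_rot: [1.0, 0.013, -0.001, 0.0]
ft_force: [0.8, -0.8, 12.5]
grip_width: 0.0116
grip_force: 12.0
```

Closed against the stop. I'll release and withdraw upward.

>>> arm_command --delta_rot '[[0,0,0],[0,0,0],[0,0,0],[0,0,0],[0,0,0],[0,0,0],[0,0,0],[0,0,0],[0,0,0],[0,0,0],[0,0,0],[0,0,0]]' --delta_pos '[[0,0,0],[0,0,0],[0,0,0],[0,0,-0.03],[0,0,-0.06],[0,0,-0.09],[0,0,-0.12],[-0.02,0.04,-0.12],[-0.04,0.08,-0.12],[-0.06,0.11,-0.12],[-0.08,0.15,-0.12],[-0.1,0.19,-0.12]]' --gripper '[0.4,0.4,0.4,0.4,0.4,0.4,0.4,0.4,0.4,0.4,0.4,0.4]'

```text
time: 17.08
position: [0.4845, -0.0188, 0.3045]
tool_rot: [1.0, 0.013, 0.001, 0.0]
ft_force: [0.4, -0.5, -0.0]
grip_width: 0.026
grip_force: 0.0
```

>>> arm_command --delta_rot '[[0,0,0],[0,0,0],[0,0,0],[0,0,0],[0,0,0],[0,0,0]]' --delta_pos '[[0,0.04,0],[0,0.08,0],[0,0.12,0],[0,0.15,0],[0,0.15,0],[0,0.15,0]]' --gripper '[0.4,0.4,0.4,0.4,0.4,0.4]'

```text
time: 17.58
position: [0.4896, -0.1691, 0.304]
tool_rot: [1.0, 0.011, 0.0, -0.0]
ft_force: [0.0, 0.2, 0.5]
grip_width: 0.0262
grip_force: 0.0
```

Run:
```python
from h import *
import cv2
s=status.get_obs();print(s["position"],s["ft_force"])
i=viewer.camera("side")["pixels"][130:330,220:420];b=viewer.camera("top")["pixels"][150:350,220:420]
cv2.imwrite("pics/c7.png",cv2.resize(np.hstack([i,b]),None,fx=2,fy=2,interpolation=cv2.INTER_CUBIC))
```

```text
[ 0.48958396 -0.1690609   0.30404763] [0.04651545 0.18120906 0.51447634]
```

View pics/c7.png

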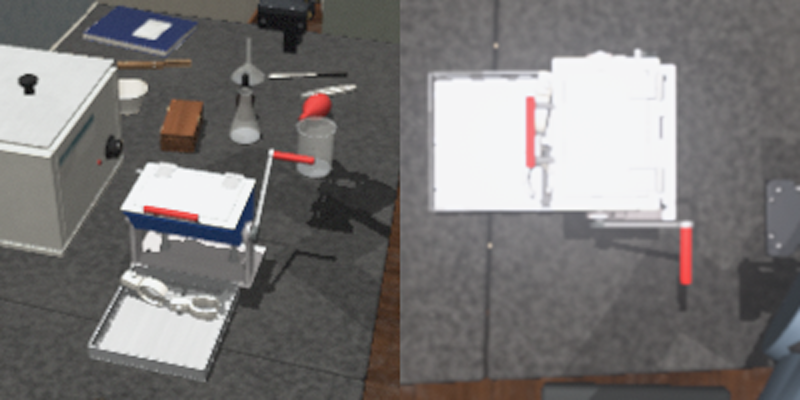

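The lid is shut with its bar back at (170,213) left and (531,132) right. The bin is level, the clips are in the tray near (175,295), the tray and glassware look unmoved, and the arm is clear.

```bash
python3 -c "
from rig import robot
print(robot.hand_in())"
```

```text
the job is handed in; nothing more can be done
None
```

The job is handed in (no verdict came back): both clips are in the tray, the bin is level and empty, the lid is shut, and in the last picture the tray, flask and beaker looked unmoved; the bottle was out of frame and not re-checked.

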